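# Stand the new spike in the drying box and shut its lid

## Task

Move the pointed maple spike from the bench rack into the drying box: stand it, point up, fully down in the hole of the empty dark wooden socket, without forcing it. Then push the open lid over past upright from behind, let it swing down by its own weight until it rests on the catch, press its free edge down past the catch roller, and keep it pressed with about 15 N (never over 25 N) for a good second so that the newly stuck rim seal takes, then let go: it must stay shut. Leave everything else where it is.

Things in the scene. Friction and masses are not known exactly. Their poses are not given: they have to be found in the camera images.
- box: Open-topped plywood drying box fixed to the shelf, 260 mm long (its x), 180 mm wide (its y), walls 75 mm high, 9 mm thick, floor 9 mm, a new soft foam seal stuck on the rim. Origin: centre of its underside; z up. The lid is hinged along the top of its -y wall; the catch sits on the middle of the outside of its +y wall. Socket and post stand on its floor.
- lid (a joint): Lid angle (rad) about the hinge: 0 level, shut (catch at its middle setting), 1.57 upright; starts leaning back open on its stop at 1.80. Upturned plywood tray 260 x 180 mm, 36 mm high, 8 mm top board, 0.27 to 0.45 kg, soft-close hinges (damping 0.3 N m s/rad). It balances at about 1.28: above, it falls back open; below about 1.15 it falls on over in 1 to 4 s and stops ajar on the catch.
- lid_hinge (a point): Middle of the lid's hinge line: on the outer top edge of the box's -y wall, 75 mm above the shelf. Axes are the lid's: x along the hinge, y from the hinge to the free edge, z out of the lid's outer face.
- lid_edge (a point): Middle of the lid's free edge on its outer (top) face, 180 mm from the hinge, 36 mm off the hinge plane (111 mm above the shelf when shut). Same axes as lid_hinge. The open lid's top stands about 260 mm above the shelf, up to 265 mm on the way over. Press on the top face within 30 mm of this point. The seal takes under 8 to 22 N kept up for 1 s; over 25 N bends the lid.
- roller (a joint): Sprung catch roller on the box's +y wall, under the lid's edge: 0 out, positive (m) pushed back. The fallen lid's steel bead comes to rest on top of it (roller at 0); 6 to 12 N down on the lid's free edge moves the bead 7 mm down past it, then 1.5 mm on to a firm pad, where the roller (at about 0.0034) holds it. Pressed too little, the lid springs back ajar.
- lid_bead (a point): Middle of the bead at the foot of the steel tongue on the lid's free edge, 186 mm from the hinge, 10 mm under the hinge plane. The catch is screwed on through slots, up to 4 mm higher or lower than its middle setting, unmeasured: home on the pad the lid reads between -0.022 and 0.022 rad, ajar about 0.049 more. At the pad the force rises steeply within 1 mm.
- socket: Dark wooden socket block 36 x 36 mm, 30 mm high, fixed on the box floor 60 mm either side of the box's middle and 12 mm towards the catch, with one empty round hole of 15.5 mm, 24 mm deep, in its top. Origin: centre of its underside (9 mm above the shelf); the hole is centred on it, z up.
- spike: Loose pointed maple spike, 80 mm long, about 18 g, standing in the bench rack: tenon 14 mm across and 22 mm long with a chamfered foot, then a shoulder, a barrel 20 mm across from 22 to 52 mm above the foot, then a cone to the tip. Origin: centre of the foot; z towards the tip. Fully seated, its shoulder rests on the socket's top and the foot is 8 mm above the socket's underside.
- rack: Fixed wooden bench rack 165 x 46 mm, 30 mm high, three holes of 15.5 mm, 24 mm deep, 55 mm apart along its x. Origin: centre of its underside. Spike, awl and plug stand in it, in any order, feet 8 mm above the shelf.
- awl: Loose steel awl handle with a round head 24 mm across, 72 mm tall, in the rack. Origin: its foot. Leave alone.
- plug: Loose flat-topped maple plug 20 mm across, 63 mm tall, in the rack. Origin: its foot. Leave alone.
- post: Twist socket drying post fixed on the box floor, 120 mm from the socket, 44 mm across at the foot, with a 60 mm ball locked on it; top of the ball 83 mm above the box floor. Origin: centre of its underside.
- bowl: Loose glazed bowl, 124 mm across, 48 mm high, holding the chipped red ball. Origin: centre of its underside. Leave alone.
- red_ball_center (a point): Centre of the chipped red 60 mm ball lying in the bowl. Leave alone.
- glue: Loose white bottle 48 mm across, 100 mm high. Origin: centre of its underside. Leave alone.
- ken: Loose kendama handle with its cross cup, 120 mm long, 38 mm high, lying on the shelf. Origin: under its middle. Leave alone.
- sanding_block: Loose cork sanding block 100 x 60 x 30 mm. Origin: centre of its underside. Leave alone.
- lacquer: Loose amber jar 64 mm across, 75 mm high. Origin: centre of its underside. Leave alone.

How it is judged (in metres and radians):
On the way, in this order (a step that is already met when the one before it is completed fails the run):
1. the spike stands point up, fully down in the socket's hole, and is let go (z of spike in the frame of socket below 0.0105 m and horizontal distance between spike and socket below 0.004 m and angle between spike's own z axis and vertical below 0.12 rad and contact force between spike and the fingers below 0.05 N), for 0.2 s.
2. the lid swings down by its own weight, past upright and touched by no part of the robot (value of joint lid between 0.1 and 1.1 rad and velocity of joint lid below -0.1 rad/s and contact force between lid and the fingers below 0.05 N and contact force between lid and the arm below 0.05 N), for 0.2 s.
3. the lid is pressed down behind the catch roller and kept pressed with 8 to 22 N for a second (value of joint roller above 0.002 m and value of joint lid below 0.05 rad and contact force between lid and the fingers between 8 and 22 N), for 1 s.
At the end, for the whole second after the job is handed in: The lid is let go and stays shut, its bead held behind the catch roller (roller back over 2 mm, lid below 0.05 rad; merely ajar the roller reads 0); the spike stands in the socket's hole, point up, within 2.5 mm of fully down, 4 mm of the hole's centre and 0.12 rad of upright (value of joint roller above 0.002 m and value of joint lid below 0.05 rad and z of spike in the frame of socket below 0.0105 m and horizontal distance between spike and socket below 0.004 m and angle between spike's own z axis and vertical below 0.12 rad and contact force between lid and the fingers below 0.05 N); the robot touches nothing.
It fails at once if the robot presses on the lid with more than 25 N (contact force between lid and the fingers above 25 N or contact force between lid and the arm above 25 N).
It fails at once if the spike is forced against the socket or box with more than 30 N (contact force between spike and socket above 30 N or contact force between spike and box above 30 N).
It fails at once if the awl handle or the plug is pushed or pulled out of place by more than 15 mm (distance of any of awl, plug from where it was at the start of the episode above 0.015 m).
It fails at once if another thing on the shelf is moved by more than 30 mm (distance of any of bowl, red_ball_center, glue, ken, sanding_block, lacquer from where it was at the start of the episode above 0.03 m).
It also fails if it takes over 67 s, if anything falls off the work surface, if the arm or the gripper's body presses on something with over 40 N, if the wrist force passes 120 N, or if a joint passes its speed limit or range.

## Robot

A 6-joint arm with a two-finger parallel gripper is mounted at the origin on the work surface. World frame = base frame: x ahead of the robot, y to its left, z up, the work surface at z = 0. Lengths are in m, angles in degrees, forces in N, time in s.
With the tool pointing down it reaches from about 0.3 to 0.75 m from the base axis. Payload 8.5 kg.
Tool frame: the origin (TCP) lies on the centre line of the jaws, within the pads' length; the fingertips stand 19 mm ahead of it and the grasp point (between the pads) is the TCP; z points along the fingers, x is the direction in which the jaws open and shut, and the axes are right-handed (so a half turn about z gives the same grasp; the last joint's range is limited). The gripper opens to 85 mm and grips with 20 to 120 N. Pads are 22 mm wide; open, the fingers measure 114 mm over their backs; the gripper's body (76 mm by 85 mm) begins 54 mm behind the grasp point. The pads swing forward as they close: fully open they stand 13 mm farther back than shut.
Start: joints at [53.382, 21.807, 74.336, -0, 83.858, -12.336], TCP at [0.226, 0.501, 0.25] pointing down, gripper open.
Joint ranges: [-178.18, 178.18], [-50.72, 133.34], [12.68, 142.11], [-81.47, 261.47], [9.98, 163.14], [-165.26, 165.26]. Speed limits (degrees/s): [136.94, 136.94, 180, 180, 180, 180].

## Interface

Orientations are given as a 3x3 rotation matrix whose columns are the frame's x, y, z axes.
In Python, from rig import env, cams, order gives the robot as it stands.
- The arm moves only by the tool step_arm, never from a script. Its argument "steps" is a list of rows, each an object with "xyz": the shift along the tool's x, y, z normalised to -1 to 1, where 1 is 0.04 m, a list of three; "turn": the turn, a rotation vector about the tool's x, y, z normalised to -1 to 1, where 1 is 0.08 rad, a list of three; "gripper": the gripper command: -1 is shut, 1 is fully open, values between are in proportion. A call has 1 to 20 rows; each row shifts and turns the commanded pose from where the row before left it, along the tool's axes as they then stand; what a row does not reach is not made up. A row lasts 1/12 s, in which the tool goes at most 41.7 mm and 7.16 degrees, less where a joint would pass 70% of its speed; a pose out of reach is approached as far as the arm can. A call with a number of a shift or a turn outside -1 to 1 is refused whole. A call with a gripper value outside its range is refused whole. The fingers move at their own pace and stop on an object; "squeeze" is the grip in N (left out, the last holds). Time passes only in rows, so rows that do not move let the fingers close. It gives the time, the measured TCP pose, the force and the opening at its end, in the units of the state.
- env.observe(): the state, without advancing time (a new reading comes with each control period).
- cams.get_image(name): name is "scene" or "top" or "wrist"; returns (picture, depth): 480x640x3 uint8, red, green, blue; 480x640 float32, m along the optical axis (not along the pixel's ray), 0 where there is no reading.
- cams.camera_info(name): a dict with "fx", "fy", "cx", "cy" (pixels), "extrinsics" (4x4, takes a point from camera to world coordinates). Camera axes: x right, y down, z forward; pixel columns grow to the right and rows downward; lengths in m; the calibration is good to about 2 mm. A picture is of the moment at which its call begins: read the wrist's pose just before it. camera_info takes no time and is no camera call; for the wrist camera it gives the pose at the moment of the call.
- order.close_job(): hands the job in, once; it reports no verdict.
The state is a dict: "time_s": time; "q": joint angles; "qvel": joint speeds; "joint_efforts": joint torques, N m; "position": TCP position; "tool_rot": TCP orientation; "ft_force": force on the tool from outside, world axes, zero at the start; "wrist_torque": the same for the moment, N m; "grip_width": finger opening in m.
Only numpy, scipy, OpenCV 4.12 (cv2) and the standard library are available. Lean on these libraries where they do the work, as an engineer would, in place of code of your own. Each camera call takes 0.05 s, during which the arm holds its last target. There are 200 camera calls.

## Working session

There is one attempt and no reset: what is moved stays moved. The work goes in short steps, Python scripts to look and compute and a tool call to move; the robot and the scene stay as the last step left them, time stands still between calls to the robot, and variables do not carry over. Pictures are saved under pics/ and viewed, about 8 in all and at most 12, crops included, and the job is handed in when it is done.

Besides the shell and the picture viewer there is one more tool, called as name(argument=value, ...) on one line, values as JSON. step_arm: Moves the arm, as the interface text tells. Scaled input: -1 to 1 covers 0.04 m each way for a shift and 0.08 rad each way for a turn. Its arguments: {"type":"object","properties":{"steps":{"type":"array"},"squeeze":{"type":"number"}},"required":["steps"]}

```bash
mkdir -p pics; ls; cat > h.py <<'E'
import numpy as np, cv2
from rig import env, cams, order
def snap(n, f):
    i=cams.camera_info(n); im,d=cams.get_image(n)
    cv2.imwrite(f'pics/{f}.png', cv2.cvtColor(im,cv2.COLOR_RGB2BGR)); np.savez(f'pics/{f}.npz',im=im,d=d,E=i['extrinsics'],k=[i['fx'],i['fy'],i['cx'],i['cy']])
    return im,d,i
def cloud(f):
    z=np.load(f'pics/{f}.npz'); d=z['d']; fx,fy,cx,cy=z['k']; v,u=np.mgrid[:480,:640]
    P=np.stack([(u-cx)/fx*d,(v-cy)/fy*d,d],-1)@z['E'][:3,:3].T+z['E'][:3,3]; P[d==0]=np.nan
    return P,z['im']
E
python3 - <<'E'
from h import *
print(env.observe())
for n in('scene','top'):
    i=snap(n,n+'0')[2]; print(i)
a=cv2.imread('pics/scene0.png');b=cv2.imread('pics/top0.png')
E
```

```text
pics
{'time_s': 0.0, 'q': array([ 5.33811670e+01,  2.18404671e+01,  7.43851384e+01,  1.43668870e-03,
        8.38603185e+01, -1.23365402e+01]), 'qvel': array([ 0.02721201,  0.07577864,  0.1001996 , -0.05339281,  0.02318975,
        0.00564877]), 'joint_efforts': array([ 8.62202546e-05, -4.48457694e+01, -2.31281161e+01, -1.87304554e-04,
        4.72777057e-03,  6.12216155e-06]), 'position': array([0.22601219, 0.50111287, 0.24971441]), 'tool_rot': array([[ 4.11234465e-01,  9.11529143e-01, -9.14538299e-04],
       [ 9.11528433e-01, -4.11235337e-01, -1.18878515e-03],
       [-1.45970277e-03, -3.44758239e-04, -9.99998875e-01]]), 'ft_force': array([0.28487162, 0.54025812, 0.3420962 ]), 'wrist_torque': array([-0.02668164, -0.08240584,  0.01057691]), 'grip_width': 0.08572343299644346}
{'fx': 436.78151888265495, 'fy': 436.78151888265495, 'cx': 318.88307746912113, 'cy': 234.3226584648601, 'extrinsics': array([[-0.44736739,  0.67220454, -0.58991819,  1.16641962],
       [ 0.89425896,  0.34563829, -0.28431513,  0.24395497],
       [ 0.0127804 , -0.65473294, -0.75575223,  0.83855557],
       [ 0.        ,  0.        ,  0.        ,  1.        ]])}
{'fx': 441.9086611266225, 'fy': 441.9086611266225, 'cx': 327.72349012922166, 'cy': 245.11083741463744, 'extrinsics': array([[-0.02412612, -0.9818281 ,  0.1882326 ,  0.33434035],
       [-0.999701  ,  0.0229449 , -0.0084521 , -0.02578268],
       [ 0.00397953, -0.18838023, -0.98208811,  1.38291568],
       [ 0.        ,  0.        ,  0.        ,  1.        ]])}
```

View pics/scene0.png

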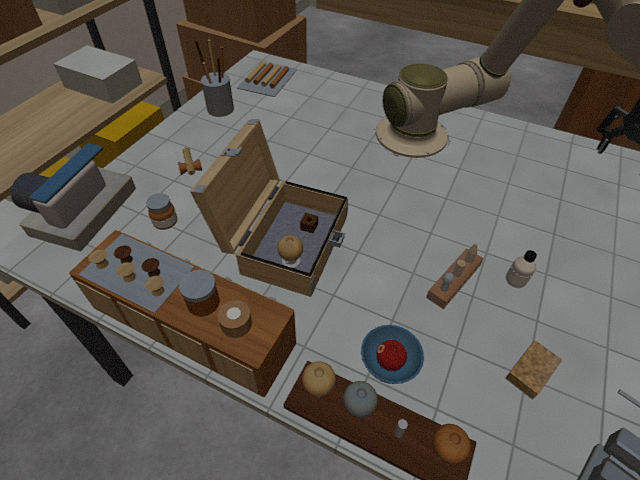

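View pics/top0.png

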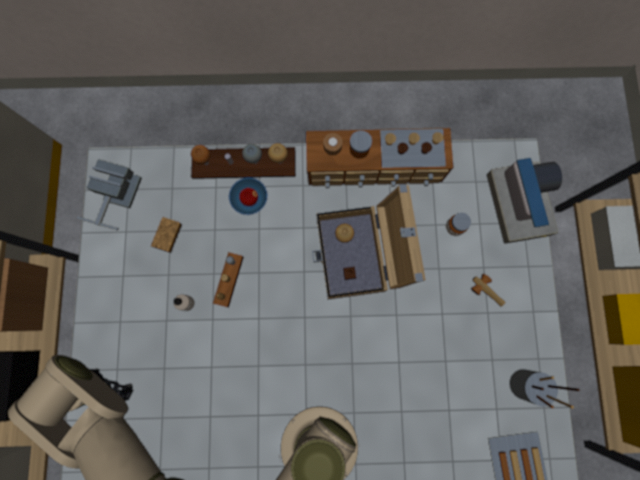

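Scene: rack at about (455,280) with the pointed piece at its far end (472,253). The box is at (295,240), its socket at (309,222) and its ball at (290,248). The lid leans open to the left and the catch is at (338,238). Next I'll measure, with zoomed crops.

```bash
python3 - <<'E'
from h import *
P,im=cloud('top0'); S,sm=cloud('scene0')
# crops
a=cv2.resize(cv2.imread('pics/scene0.png')[225:315,410:500],None,fx=4,fy=4,interpolation=cv2.INTER_CUBIC)
b=cv2.resize(cv2.imread('pics/top0.png')[180:310,300:430],None,fx=3,fy=3,interpolation=cv2.INTER_CUBIC)
c=np.zeros((400,760,3),np.uint8);c[:360,:360]=a;c[:390,365:755]=b
cv2.imwrite('pics/crop1.png',c)
def st(P,v0,v1,u0,u1,z0,z1):
    Q=P[v0:v1,u0:u1].reshape(-1,3);Q=Q[(Q[:,2]>z0)&(Q[:,2]<z1)];return Q
for n,C in(('top',P),('scene',S)):
    print(n)
    for (lo,hi) in((.02,.034),(.05,.1)):
        pass
    # rack top
    Q=C.reshape(-1,3);Q=Q[~np.isnan(Q[:,0])]
    bx=(Q[:,0]>.35)&(Q[:,0]<.75)&(Q[:,1]>.1)&(Q[:,1]<.35)
    R=Q[bx&(Q[:,2]>.022)&(Q[:,2]<.036)]
    R=R[(abs(R[:,0]-np.median(R[:,0]))<.1)&(abs(R[:,1]-np.median(R[:,1]))<.07)]
    print('rack',len(R),cv2.minAreaRect(R[:,:2].astype(np.float32)),R.mean(0))
    T=Q[bx&(Q[:,2]>.045)&(Q[:,2]<.1)]
    for t in T[::max(1,len(T)//45)]: print(np.round(t,3),end=' ')
    print()
    # box rim
    bb=(Q[:,0]>.3)&(Q[:,0]<.85)&(Q[:,1]>-.3)&(Q[:,1]<.1)
    R=Q[bb&(Q[:,2]>.068)&(Q[:,2]<.085)]
    print('rim',len(R),cv2.minAreaRect(R[:,:2].astype(np.float32)))
    B=Q[bb&(Q[:,2]>.083)&(Q[:,2]<.1)]; print('ball top',np.median(B,0),len(B))
    s=Q[bb&(Q[:,2]>.032)&(Q[:,2]<.044)]; print('sock',len(s),np.median(s,0))
E
```

```text
top
rack 659 ((0.49455249309539795, 0.27430078387260437), (0.04818718135356903, 0.16515390574932098), 73.77103424072266) [0.4911269  0.27283705 0.02978814]
[0.749 0.229 0.061] [0.748 0.197 0.063] [0.748 0.226 0.056] [0.744 0.203 0.067] [0.749 0.184 0.048] [0.745 0.23  0.056] [0.743 0.207 0.059] [0.745 0.187 0.051] [0.739 0.222 0.062] [0.739 0.2   0.063] [0.741 0.152 0.05 ] [0.738 0.22  0.057] [0.737 0.198 0.058] [0.738 0.265 0.048] [0.732 0.213 0.063] [0.734 0.192 0.054] [0.732 0.226 0.056] [0.732 0.205 0.054] [0.73  0.264 0.053] [0.729 0.211 0.053] [0.729 0.159 0.047] [0.727 0.209 0.048] [0.724 0.206 0.047] [0.718 0.256 0.048] [0.711 0.255 0.051] [0.706 0.174 0.05 ] [0.701 0.239 0.05 ] [0.698 0.233 0.051] [0.698 0.187 0.047] [0.695 0.199 0.048] [0.556 0.257 0.074] [0.553 0.254 0.075] [0.55  0.254 0.073] [0.545 0.257 0.084] [0.543 0.261 0.079] [0.54  0.264 0.08 ] [0.538 0.265 0.074] [0.535 0.257 0.071] [0.499 0.274 0.071] [0.496 0.271 0.072] [0.493 0.274 0.072] [0.49  0.28  0.071] [0.488 0.281 0.068] [0.485 0.277 0.069] [0.449 0.289 0.067] [0.446 0.283 0.068] [0.442 0.283 0.079] [0.4
[... 859 characters left out ...]
0.074] [0.557 0.266 0.072] [0.559 0.258 0.062] [0.556 0.255 0.049] [0.704 0.181 0.049] [0.703 0.183 0.046] [0.704 0.188 0.047] [0.716 0.169 0.046] [0.7   0.209 0.049] [0.73  0.157 0.047] [0.698 0.228 0.046] [0.701 0.233 0.047] [0.75  0.15  0.045] [0.734 0.202 0.055] [0.736 0.206 0.059] [0.742 0.202 0.06 ] [0.749 0.192 0.059] [0.712 0.25  0.046] [0.736 0.217 0.055] [0.737 0.22  0.054] [0.749 0.207 0.057] [0.745 0.22  0.058] [0.748 0.225 0.059] [0.728 0.259 0.046] [0.739 0.264 0.049] 
rim 2998 ((0.6476220488548279, -0.10677744448184967), (0.42373475432395935, 0.24477402865886688), 4.6085524559021)
ball top [ 0.62120074 -0.22357138  0.08905521] 728
sock 851 [ 0.52773306 -0.10619732  0.03747363]
```

View pics/crop1.png

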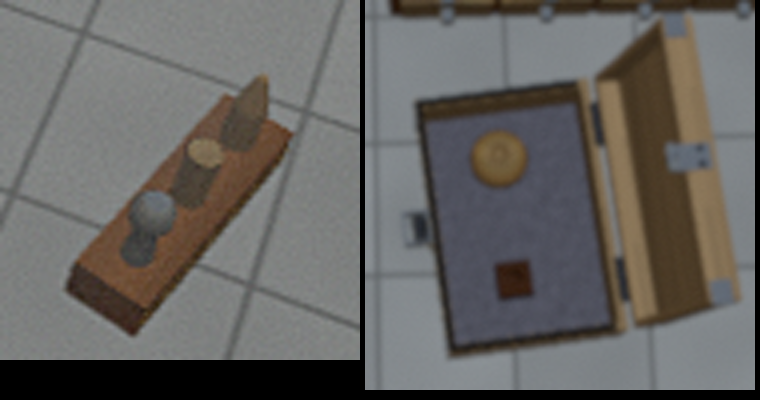

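```bash
cat >> h.py <<'E'
def pix2z(f,u,v,zz):
    z=np.load(f'pics/{f}.npz'); fx,fy,cx,cy=z['k']; r=z['E'][:3,:3]@np.array([(u-cx)/fx,(v-cy)/fy,1.]); o=z['E'][:3,3]
    return o+r*(zz-o[2])/r[2]
E
python3 - <<'E'
from h import *
c=[(317.3,213.3),(328.3,298.3),(385.7,291),(375,207.3)]
Q=np.array([pix2z('top0',u,v,.076) for u,v in c]);print(Q.round(4),Q.mean(0).round(4))
print('cat',pix2z('top0',317,257,.075))
print('edges',[np.linalg.norm(Q[i]-Q[(i+1)%4]).round(4) for i in range(4)],'yaw',np.degrees([np.arctan2(*(Q[0]-Q[1])[[1,0]]),np.arctan2(*(Q[3]-Q[2])[[1,0]])]))
for f,(v0,v1,u0,u1) in(('top0',(262,286,338,362)),('scene0',(206,236,296,324))):
    P,im=cloud(f);m=im[v0:v1,u0:u1].astype(int);g=(m[...,0]-m[...,2]>12)&(P[v0:v1,u0:u1,2]>.034)&(P[v0:v1,u0:u1,2]<.045)
    R=P[v0:v1,u0:u1][g].astype(np.float32); print(f,'socket',len(R),cv2.minAreaRect(R[:,:2].copy()),R.mean(0))
P,im=cloud('top0');R=P.reshape(-1,3);R=R[~np.isnan(R[:,0])]
# things behind the lid and lid
for n,(x0,x1,y0,y1) in dict(behind=(.4,.75,-.5,-.36),lidzone=(.4,.75,-.33,-.1)).items():
    q=R[(R[:,0]>x0)&(R[:,0]<x1)&(R[:,1]>y0)&(R[:,1]<y1)&(R[:,2]>.03)]
    print(n,len(q),q.min(0).round(3) if len(q) else'',q.max(0).round(3))
q=R[(R[:,2]>.24)&(R[:,2]<.29)&(R[:,1]<-.1)&(R[:,1]>-.4)];print('lidtop',cv2.minAreaRect(q[:,:2].astype(np.float32)),len(q))
jar=R[(R[:,2]>.06)&(R[:,2]<.085)&(R[:,1]<-.3)&(R[:,1]>-.5)&(R[:,0]<.75)];print('jar',jar.min(0),jar.max(0))
E
```

```text
[[ 0.6844 -0.0076  0.076 ]
 [ 0.4254 -0.0349  0.076 ]
 [ 0.4428 -0.2049  0.076 ]
 [ 0.6993 -0.1846  0.076 ]] [ 0.563 -0.108  0.076]
cat [ 0.54949212 -0.00402377  0.075     ]
edges [np.float64(0.2605), np.float64(0.1709), np.float64(0.2573), np.float64(0.1777)] yaw [6.01259092 4.52053628]
top0 socket 92 ((0.5047689080238342, -0.10099004209041595), (0.03322524204850197, 0.03249276429414749), 6.353407859802246) [ 0.50450146 -0.10123111  0.03917179]
scene0 socket 141 ((0.5082130432128906, -0.1028565987944603), (0.0396273247897625, 0.03483099490404129), 5.090343952178955) [ 0.5080446  -0.10278495  0.03695701]
behind 426 [ 0.433 -0.498  0.03 ] [ 0.677 -0.413  0.083]
lidzone 4321 [ 0.434 -0.285  0.03 ] [ 0.713 -0.1    0.267]
lidtop ((0.5816460251808167, -0.24798250198364258), (0.2638896703720093, 0.04770352691411972), 6.435895919799805) 1175
jar [ 0.62093562 -0.47299295  0.0602991 ] [ 0.67677214 -0.41812978  0.08250328]
```

```bash
cat >> h.py <<'E'
def plan(xyz,yaw=None):
    "units of shift (in tool axes after the yaw turn) to reach xyz with tool x at yaw deg, tool straight down"
    s=env.observe();R=s['tool_rot'];y0=np.degrees(np.arctan2(R[1,0],R[0,0]));yaw=y0 if yaw is None else yaw
    c,n=np.cos(np.radians(yaw)),np.sin(np.radians(yaw));D=np.array([[c,n,0],[n,-c,0],[0,0,-1]])
    tilt=R.T@np.array([0,0,-1.])
    print('t',round(s['time_s'],2),'pos',s['position'].round(4),'yaw',y0.round(2),'tilt',tilt[:2].round(4),'F',s['ft_force'].round(2),'w',round(s['grip_width'],4))
    print('turn z units',(-np.radians(yaw-y0)/.08).round(3),'shift units',(D.T@(np.array(xyz)-s['position'])/.04).round(3))
E
python3 -c "
from h import *
plan([.4415,.2885,.2],73.8)"
```

```text
t 0.1 pos [0.226  0.5012 0.2498] yaw 65.72 tilt [0.0012 0.0003] F [-0.47  0.23 -0.17] w 0.0854
turn z units -1.763 shift units [-3.602  6.656  1.245]
```

step_arm(steps=[{"xyz": [0, 0, 0], "turn": [0, 0, -0.88], "gripper": 1}, {"xyz": [0, 0, 0], "turn": [0, 0, -0.88], "gripper": 1}, {"xyz": [-0.45, 0.83, 0.155], "turn": [0, 0, 0], "gripper": 1}, {"xyz": [-0.45, 0.83, 0.155], "turn": [0, 0, 0], "gripper": 1}, {"xyz": [-0.45, 0.83, 0.155], "turn": [0, 0, 0], "gripper": 1}, {"xyz": [-0.45, 0.83, 0.155], "turn": [0, 0, 0], "gripper": 1}, {"xyz": [-0.45, 0.83, 0.155], "turn": [0, 0, 0], "gripper": 1}, {"xyz": [-0.45, 0.83, 0.155], "turn": [0, 0, 0], "gripper": 1}, {"xyz": [-0.45, 0.83, 0.155], "turn": [0, 0, 0], "gripper": 1}, {"xyz": [-0.45, 0.83, 0.155], "turn": [0, 0, 0], "gripper": 1}, {"xyz": [0, 0, 0], "turn": [0, 0, 0], "gripper": 1}, {"xyz": [0, 0, 0], "turn": [0, 0, 0], "gripper": 1}])

```text
time_s: 1.1
position: [0.4418, 0.2875, 0.2]
tool_rot: [[0.282, 0.959, -0.002], [0.959, -0.282, -0.0], [-0.001, -0.001, -1.0]]
ft_force: [-0.9, -0.1, -0.0]
grip_width: 0.0857
```

```bash
python3 -c "
from h import *
plan([.4415,.2885,.2],73.8)
i=snap('wrist','w1')[2];s=env.observe();E=np.array(i['extrinsics']);print(E.round(3),i['fx'])
print('cam in tool',(s['tool_rot'].T@(E[:3,3]-s['position'])).round(4))
P,_=cloud('w1');Q=P.reshape(-1,3);Q=Q[(Q[:,2]>.045)&(Q[:,2]<.1)]
T=np.array([.4415,.2885]);q=Q[np.hypot(*(Q[:,:2]-T).T)<.025]
print(len(q),q.mean(0) if len(q) else '')
for lo in(.045,.055,.065,.075,.082):
  k=q[(q[:,2]>lo)&(q[:,2]<lo+.01)]
  if len(k):print(lo,len(k),k.mean(0).round(4),k.min(0).round(4),k.max(0).round(4))
"
```

```text
t 1.1 pos [0.4418 0.2875 0.2   ] yaw 73.59 tilt [0.0009 0.0014] F [-0.9  -0.14 -0.01] w 0.0857
turn z units -0.045 shift units [ 0.021 -0.015 -0.001]
[[ 0.283  0.927  0.246  0.38 ]
 [ 0.959 -0.273 -0.073  0.306]
 [-0.     0.257 -0.966  0.323]
 [ 0.     0.     0.     1.   ]] 365.0526411369254
cam in tool [-0.     -0.0638 -0.1229]
646 [0.43891294 0.28849831 0.07045865]
0.045 64 [0.4351 0.2898 0.0502] [0.4327 0.2787 0.0451] [0.4429 0.2973 0.0547]
0.055 142 [0.4373 0.2891 0.0611] [0.4328 0.2777 0.055 ] [0.4524 0.2972 0.065 ]
0.065 206 [0.4387 0.2884 0.0697] [0.4339 0.2786 0.0651] [0.4502 0.296  0.075 ]
0.075 150 [0.4404 0.2881 0.0799] [0.4366 0.2814 0.0751] [0.4482 0.2931 0.0849]
0.082 129 [0.4419 0.2875 0.0857] [0.4384 0.2829 0.082 ] [0.4462 0.2916 0.089 ]
```

View pics/w1.png

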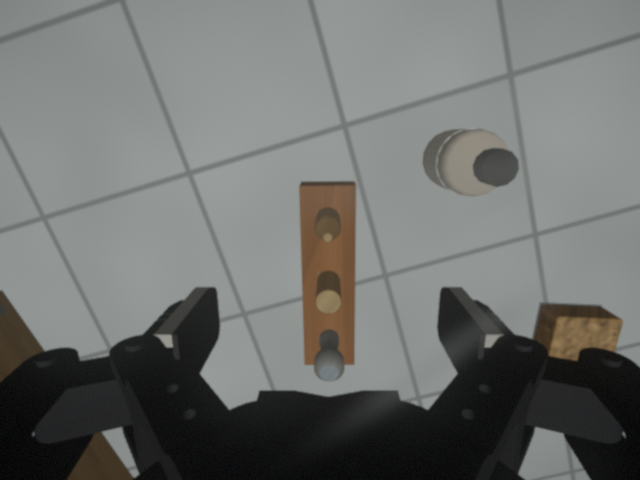

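The wrist view shows the spike tip at (327,237), plug at (328,298) and awl at (330,362). The rack is vertical in the image, so the jaws are square to it. Glue at (470,165) is clear if the jaws are half open. Descending to grasp.

step_arm(steps=[{"xyz": [0, 0.02, 0.6], "turn": [0, 0, 0], "gripper": 0.2}, {"xyz": [0, 0, 0.6], "turn": [0, 0, 0], "gripper": 0.2}, {"xyz": [0, 0, 0.6], "turn": [0, 0, 0], "gripper": 0.2}, {"xyz": [0, 0, 0.6], "turn": [0, 0, 0], "gripper": 0.2}, {"xyz": [0, 0, 0.5], "turn": [0, 0, 0], "gripper": 0.2}, {"xyz": [0, 0, 0.4], "turn": [0, 0, 0], "gripper": 0.2}, {"xyz": [0, 0, 0.35], "turn": [0, 0, 0], "gripper": 0.2}, {"xyz": [0, 0, 0], "turn": [0, 0, 0], "gripper": 0.2}, {"xyz": [0, 0, 0], "turn": [0, 0, 0], "gripper": -1}, {"xyz": [0, 0, 0], "turn": [0, 0, 0], "gripper": -1}, {"xyz": [0, 0, 0], "turn": [0, 0, 0], "gripper": -1}, {"xyz": [0, 0, 0], "turn": [0, 0, 0], "gripper": -1}, {"xyz": [0, 0, 0], "turn": [0, 0, 0], "gripper": -1}, {"xyz": [0, 0, 0], "turn": [0, 0, 0], "gripper": -1}], squeeze=30)

```text
time_s: 2.32
position: [0.4416, 0.2884, 0.0559]
tool_rot: [[0.279, 0.96, 0.001], [0.96, -0.279, -0.001], [-0.0, 0.001, -1.0]]
ft_force: [-3.2, -4.4, 5.8]
grip_width: 0.0188
```

step_arm(steps=[{"xyz": [0, 0, 0], "turn": [0, 0, 0], "gripper": -1}, {"xyz": [0, 0, -0.2], "turn": [0, 0, 0], "gripper": -1}, {"xyz": [0, 0, -0.3], "turn": [0, 0, 0], "gripper": -1}, {"xyz": [0, 0, -0.5], "turn": [0, 0, 0], "gripper": -1}, {"xyz": [0, 0, -0.8], "turn": [0, 0, 0], "gripper": -1}, {"xyz": [0, 0, -0.8], "turn": [0, 0, 0], "gripper": -1}, {"xyz": [0, 0, -0.8], "turn": [0, 0, 0], "gripper": -1}, {"xyz": [0, 0, -0.8], "turn": [0, 0, 0], "gripper": -1}, {"xyz": [0, 0, 0], "turn": [0, 0, 0], "gripper": -1}, {"xyz": [0, 0, 0], "turn": [0, 0, 0], "gripper": -1}])

```text
time_s: 3.15
position: [0.4421, 0.2891, 0.2251]
tool_rot: [[0.279, 0.96, 0.005], [0.96, -0.279, 0.002], [0.003, 0.004, -1.0]]
ft_force: [-0.3, -0.1, -0.6]
grip_width: 0.0185
```

```bash
python3 -c "
from h import *
plan([.505,-.101,.22],96)
plan([.505,-.101,.22],6)
snap('wrist','w2');snap('scene','s2')
a=cv2.imread('pics/w2.png');b=cv2.imread('pics/s2.png')
cv2.imwrite('pics/c2.png',np.hstack([a[180:480,150:500],cv2.resize(b[150:300,370:520],(400,400))[:300]]))
s=env.observe();P,_=cloud('w2');T=(P-s['position'])@s['tool_rot'];m=(abs(T[...,0])<.02)&(abs(T[...,1])<.02)&(T[...,2]>-.06)&(T[...,2]<.06)
for z in np.arange(-.06,.06,.01):
  k=T[m&(T[...,2]>z)&(T[...,2]<z+.01)]
  if len(k)>3: print(z.round(2),len(k),k.mean(0).round(4),k.min(0).round(4),k.max(0).round(4))
"
```

```text
t 3.15 pos [0.4421 0.2891 0.2251] yaw 73.8 tilt [-0.0034 -0.004 ] F [-0.31 -0.14 -0.63] w 0.0185
turn z units -4.843 shift units [-9.864  0.544  0.129]
t 3.15 pos [0.4421 0.2891 0.2251] yaw 73.8 tilt [-0.0034 -0.004 ] F [-0.31 -0.14 -0.63] w 0.0185
turn z units 14.792 shift units [0.544 9.864 0.129]
-0.06 3402 [-0.0005 -0.0149 -0.0558] [-0.02   -0.0178 -0.06  ] [ 0.02   -0.0061 -0.05  ]
-0.05 494 [-0.0009 -0.0131 -0.046 ] [-0.0199 -0.017  -0.05  ] [ 0.0199 -0.0021 -0.04  ]
-0.04 2064 [-0.0001 -0.0071 -0.0341] [-0.02   -0.0137 -0.04  ] [ 0.02    0.0108 -0.03  ]
-0.03 2743 [ 0.0008 -0.0034 -0.0245] [-0.0199 -0.0137 -0.03  ] [ 0.02    0.0118 -0.02  ]
-0.02 2062 [ 0.0011 -0.0046 -0.015 ] [-0.0198 -0.0115 -0.02  ] [ 0.0199  0.0121 -0.01  ]
-0.01 1532 [ 0.     -0.0064 -0.0056] [-0.02   -0.0111 -0.01  ] [ 0.02    0.0122 -0.    ]
0.0 1055 [-0.0003 -0.0073  0.0048] [-0.02  -0.011  0.   ] [0.02   0.0117 0.01  ]
0.01 502 [ 0.0013 -0.0065  0.0141] [-0.0197 -0.0106  0.01  ] [0.0174 0.0004 0.02  ]
0.02 119 [ 0.0011 -0.0058  0.0217] [-0.0079 -0.008   0.02  ] [ 0.0105 -0.0008  0.0245]
0.03 152 [ 0.0006 -0.0036  0.0361] [-0.0059 -0.0049  0.0314] [0.0071 0.0003 0.0399]
0.04 52 [ 0.0006 -0.0032  0.0417] [-0.006  -0.0048  0.0401] [0.0072 0.0007 0.0437]
```

View pics/c2.png

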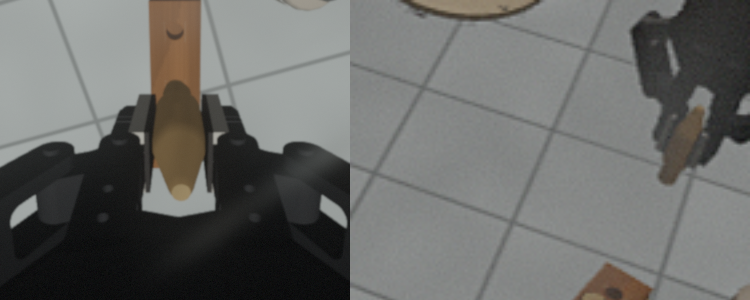

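The spike is held between the pads, tip at about (180,190) and tenon below. I'll measure its tilt and offset in the tool frame.

```bash
cat > tilt.py <<'E'
from h import *
from scipy.optimize import least_squares
def spike(f,s):
    P,im=cloud(f);T=(P-s['position'])@s['tool_rot'];c=im.astype(int)
    m=(c[...,0]-c[...,2]>18)&(abs(T[...,0])<.015)&(T[...,1]>-.02)&(T[...,1]<.015)&(T[...,2]>-.04)&(T[...,2]<.046)
    Q=T[m];Q=Q[~np.isnan(Q[:,0])]
    def rad(h): return np.where(h<.0215,.007,np.where(h<.052,.010,np.interp(h,[.052,.08],[.010,.002])))
    def res(p):
        a=np.array([p[2],p[3],-1]);a/=np.linalg.norm(a);o=np.array([p[0],p[1],p[4]]);d=Q-o;h=d@a
        return np.linalg.norm(d-np.outer(h,a),axis=1)-rad(h)
    best=min((least_squares(res,[0,0,0,0,z],loss='soft_l1',f_scale=.001) for z in(.040,.0425,.045,.0475)),key=lambda r:r.cost)
    print(len(Q),'foot',best.x[[0,1,4]].round(4),'axis slope',best.x[2:4].round(4),'rms',np.sqrt(np.mean(best.fun**2)).round(5))
    for h0 in np.arange(.0,.08,.01):
        k=(best.x[4]-Q[:,2]>h0)&(best.x[4]-Q[:,2]<h0+.01)
        if k.sum()>5:print(h0.round(2),k.sum(),best.fun[k].mean().round(4),Q[k].min(0).round(4),Q[k].max(0).round(4))
    return best.x
if __name__=='__main__':
    s=env.observe();spike('w2',s)
E
python3 tilt.py
```

```text
4672 foot [0.0006 0.0028 0.0446] axis slope [ 0.0162 -0.012 ] rms 0.00054
0.0 158 0.0002 [-0.006  -0.0049  0.0346] [0.0072 0.0007 0.0437]
0.01 46 0.0002 [-0.0048 -0.0049  0.0314] [ 0.006  -0.0018  0.0345]
0.02 312 0.0002 [-0.0081 -0.008   0.0147] [ 0.0105 -0.0008  0.0245]
0.03 458 0.0002 [-0.0096 -0.0105  0.0046] [ 0.0107 -0.0005  0.0145]
0.04 554 -0.0001 [-0.0082 -0.0082 -0.0054] [0.0108 0.0122 0.0046]
0.05 1104 -0.0002 [-0.0082 -0.008  -0.0154] [ 0.0109  0.0114 -0.0054]
0.06 1055 0.0001 [-0.006  -0.0063 -0.0254] [ 0.0092  0.0041 -0.0154]
0.07 984 0.0001 [-0.0036 -0.0037 -0.0353] [ 0.0067  0.006  -0.0254]
```

step_arm(steps=[{"xyz": [0, 0, 0], "turn": [0, 0, -0.8], "gripper": -1}, {"xyz": [0, 0, 0], "turn": [0, 0, -0.8], "gripper": -1}, {"xyz": [0, 0, 0], "turn": [0, 0, -0.8], "gripper": -1}, {"xyz": [0, 0, 0], "turn": [0, 0, -0.8], "gripper": -1}, {"xyz": [0, 0, 0], "turn": [0, 0, -0.8], "gripper": -1}, {"xyz": [0, 0, 0], "turn": [0, 0, -0.84], "gripper": -1}, {"xyz": [-0.5, 0.04, 0], "turn": [0, 0, 0], "gripper": -1}, {"xyz": [-0.85, 0.04, 0], "turn": [0, 0, 0], "gripper": -1}, {"xyz": [-0.85, 0.04, 0], "turn": [0, 0, 0], "gripper": -1}, {"xyz": [-0.85, 0.04, 0], "turn": [0, 0, 0], "gripper": -1}, {"xyz": [-0.85, 0.04, 0], "turn": [0, 0, 0], "gripper": -1}, {"xyz": [-0.85, 0.04, 0], "turn": [0, 0, 0], "gripper": -1}, {"xyz": [-0.85, 0.04, 0], "turn": [0, 0, 0], "gripper": -1}, {"xyz": [-0.85, 0.04, 0], "turn": [0, 0, 0], "gripper": -1}, {"xyz": [-0.85, 0.04, 0], "turn": [0, 0, 0], "gripper": -1}, {"xyz": [-0.85, 0.04, 0], "turn": [0, 0, 0], "gripper": -1}, {"xyz": [-0.85, 0.04, 0], "turn": [0, 0, 0], "gripper": -1}, {"xyz": [-0.85, 0.1, 0], "turn": [0, 0, 0], "gripper": -1}, {"xyz": [0, 0, 0], "turn": [0, 0, 0], "gripper": -1}, {"xyz": [0, 0, 0], "turn": [0, 0, 0], "gripper": -1}])

```text
time_s: 4.92
position: [0.5039, -0.1022, 0.2213]
tool_rot: [[-0.101, 0.995, -0.003], [0.995, 0.101, 0.001], [0.002, -0.002, -1.0]]
ft_force: [-0.7, 0.9, 0.1]
grip_width: 0.0187
```

```bash
python3 -c "
from h import *
from tilt import spike
plan([.505,-.101,.22],96)
s=env.observe();snap('wrist','w3');spike('w3',s)
cv2.imwrite('pics/c3.png',cv2.resize(cv2.imread('pics/w3.png')[100:400,150:500],None,fx=2,fy=2))
"
```

```text
t 4.92 pos [ 0.5039 -0.1022  0.2213] yaw 95.81 tilt [-0.0016  0.0024] F [-0.65  0.9   0.05] w 0.0187
turn z units -0.041 shift units [0.026 0.03  0.032]
4737 foot [-0.0002  0.0021  0.0468] axis slope [ 0.0189 -0.0037] rms 0.00096
0.0 134 0.0002 [-0.0064 -0.0055  0.0368] [ 0.0057 -0.001   0.0444]
0.01 34 0.0002 [-0.0057 -0.0052  0.0342] [ 0.0041 -0.0027  0.0368]
0.02 317 0.0003 [-0.0089 -0.0085  0.0169] [ 0.01   -0.0009  0.0268]
0.03 443 0.0001 [-0.0089 -0.0086  0.0069] [ 0.0101 -0.0008  0.0168]
0.04 584 0.0001 [-0.009  -0.0088 -0.0032] [0.0101 0.0124 0.0068]
0.05 1182 -0.0001 [-0.009  -0.0085 -0.0132] [ 0.0102  0.012  -0.0032]
0.06 1070 0.0002 [-0.0093 -0.0066 -0.0232] [ 0.0101  0.0116 -0.0132]
0.07 972 0.0002 [-0.0109 -0.004  -0.0329] [ 0.012   0.0108 -0.0232]
```

View pics/c3.png

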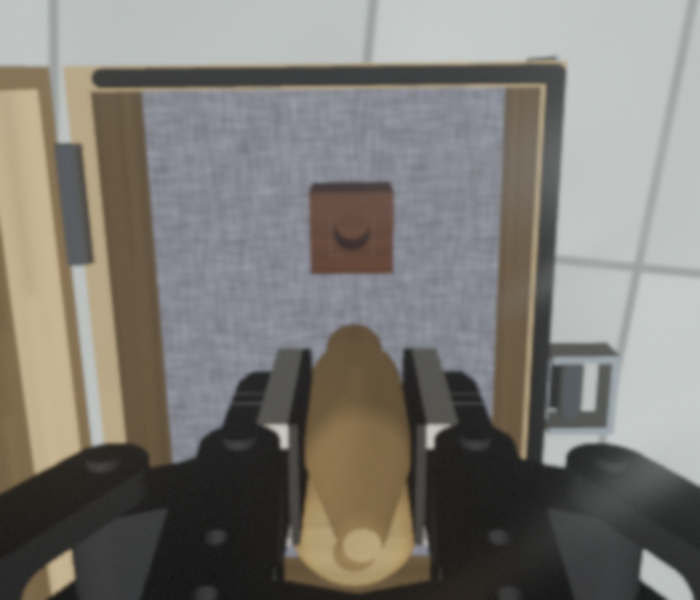

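Socket's top face is at about (326,216) in the wrist image (crop 351,233). The hole is visible and empty, ahead of the spike tenon at crop (352,335).

```bash
python3 -c "
from h import *
print(pix2z('w3',325.75,216.3,.039))
P,im=cloud('w3');c=im.astype(int);Q=P[180:245,295:360];m=(c[180:245,295:360,0]-c[180:245,295:360,2]>15)
R=Q[m];print(np.nanmedian(R[:,2]));R=R[(R[:,2]>.033)&(R[:,2]<.046)].astype(np.float32);print(len(R),cv2.minAreaRect(R[:,:2].copy()),R.min(0),R.max(0))
z=np.load('pics/w3.npz')
# map known z=.039 pixel segmentation
"
```

```text
[ 0.50592946 -0.10321229  0.039     ]
0.03849793843767446
1464 ((0.5057706236839294, -0.10354477167129517), (0.036256857216358185, 0.03530879691243172), 6.408140659332275) [ 0.48622864 -0.12237245  0.0332797 ] [ 0.5250911  -0.08497471  0.04121949]
```

step_arm(steps=[{"xyz": [-0.03, -0.008, 0.5], "turn": [0, 0, 0], "gripper": -1}, {"xyz": [0, 0, 0.6], "turn": [0, 0, 0], "gripper": -1}, {"xyz": [0, 0, 0.6], "turn": [0, 0, 0], "gripper": -1}, {"xyz": [0, 0, 0.6], "turn": [0, 0, 0], "gripper": -1}, {"xyz": [0, 0, 0.5], "turn": [0, 0, 0], "gripper": -1}, {"xyz": [0, 0, 0.3], "turn": [0, 0, 0], "gripper": -1}, {"xyz": [0, 0, 0.15], "turn": [0, 0, 0], "gripper": -1}, {"xyz": [0, 0, 0], "turn": [0, 0, 0], "gripper": -1}, {"xyz": [0, 0, 0], "turn": [0, 0, 0], "gripper": -1}])

```text
time_s: 5.72
position: [0.5041, -0.1015, 0.0931]
tool_rot: [[-0.105, 0.994, 0.0], [0.994, 0.105, 0.0], [0.0, 0.0, -1.0]]
ft_force: [0.1, 0.4, -0.2]
grip_width: 0.0188
```

```bash
python3 -c "
from h import *
from tilt import spike
plan([.5039,-.1035,.0645],95.8)
s=env.observe();snap('wrist','w4');p=spike('w4',s);print('foot world',s['position']+s['tool_rot']@p[[0,1,4]])
P,im=cloud('w4');c=im.astype(int);T=(P-s['position'])@s['tool_rot']
m=(c[...,0]-c[...,2]>15)&(P[...,2]>.033)&(P[...,2]<.042)&(abs(P[...,0]-.505)<.03)&(abs(P[...,1]+.103)<.03)
R=P[m].astype(np.float32);print(len(R),cv2.minAreaRect(R[:,:2].copy()),R.min(0),R.max(0))
cv2.imwrite('pics/c4.png',cv2.resize(cv2.imread('pics/w4.png')[150:400,150:500],None,fx=2,fy=2))
"
```

```text
t 5.72 pos [ 0.5041 -0.1015  0.0931] yaw 96.03 tilt [-0.     -0.0001] F [ 0.14  0.43 -0.21] w 0.0188
turn z units 0.049 shift units [-0.048 -0.011  0.714]
4720 foot [-0.0003  0.0021  0.0474] axis slope [ 0.0188 -0.0077] rms 0.00058
0.0 154 0.0002 [-0.007  -0.0056  0.0374] [0.0063 0.0004 0.0459]
0.01 47 0.0003 [-0.0057 -0.0076  0.0274] [ 0.0041 -0.0027  0.0374]
0.02 330 0.0002 [-0.0089 -0.0087  0.0174] [ 0.0101 -0.0007  0.027 ]
0.03 459 0.0002 [-0.0117 -0.0112  0.0074] [ 0.0112 -0.001   0.0174]
0.04 552 -0.0 [-0.0089 -0.0088 -0.0026] [0.0101 0.0113 0.0073]
0.05 1131 -0.0002 [-0.009  -0.0086 -0.0126] [ 0.0101  0.0073 -0.0026]
0.06 1043 0.0001 [-0.0067 -0.0065 -0.0226] [ 0.0085  0.0038 -0.0126]
0.07 1003 0.0001 [-0.004  -0.0042 -0.0326] [ 0.0064  0.005  -0.0227]
foot world [ 0.50626344 -0.10155785  0.0457008 ]
2464 ((0.5023069381713867, -0.10412047803401947), (0.029763847589492798, 0.0357922725379467), 5.923011302947998) [ 0.48592785 -0.12291928  0.03305505] [ 0.5156278  -0.08563211  0.04059618]
```

View pics/c4.png

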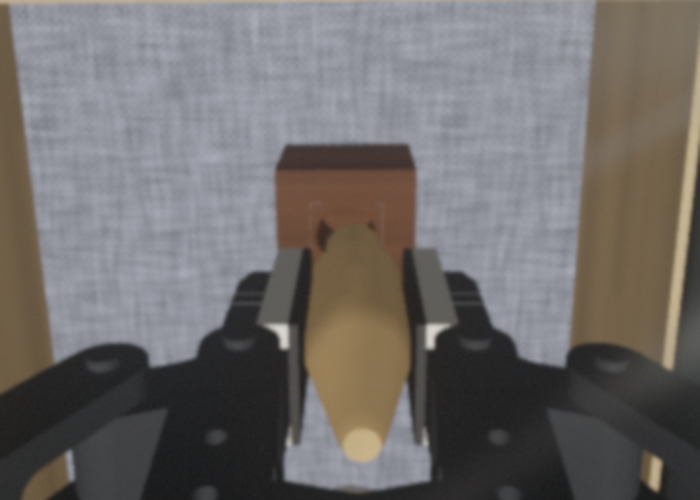

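The tenon (crop x≈357) sits about 2.4 mm right of the hole's centre (x≈347), and the numbers agree. I'll correct before lowering.

step_arm(steps=[{"xyz": [-0.06, -0.013, 0], "turn": [0, 0, 0], "gripper": -1}, {"xyz": [0, 0, 0], "turn": [0, 0, 0], "gripper": -1}, {"xyz": [0, 0, 0], "turn": [0, 0, 0], "gripper": -1}, {"xyz": [0, 0, 0], "turn": [0, 0, 0], "gripper": -1}])

```text
time_s: 6.1
position: [0.5039, -0.1047, 0.0931]
tool_rot: [[-0.104, 0.995, 0.001], [0.995, 0.104, -0.0], [-0.0, 0.001, -1.0]]
ft_force: [-0.3, 0.3, 0.3]
grip_width: 0.0185
```

```bash
cat > chk.py <<'E'
from h import *
from tilt import spike
import sys
f=sys.argv[1];plan([.5039,-.1035,.0645],95.8)
s=env.observe();snap('wrist',f);P,im=cloud(f);c=im.astype(int)
import io,contextlib
with contextlib.redirect_stdout(io.StringIO()): p=spike(f,s)
print('tilt',p[2:4],'foot world',s['position']+s['tool_rot']@p[[0,1,4]])
m=(c[...,0]-c[...,2]>15)&(P[...,2]>.033)&(P[...,2]<.042)&(abs(P[...,0]-.505)<.03)&(abs(P[...,1]+.103)<.03)
R=P[m];a=np.radians(6.2);U=np.array([[np.cos(a),np.sin(a)],[-np.sin(a),np.cos(a)]]);B=R[:,:2]@U.T
lo=np.percentile(B,.5,axis=0);hi=np.percentile(B,99.5,axis=0)
print('socket c',U.T@np.array([lo[0]+.018,(lo[1]+hi[1])/2]),'w',hi-lo)
E
python3 chk.py w5
```

```text
t 6.1 pos [ 0.5039 -0.1047  0.0931] yaw 95.96 tilt [ 0.0003 -0.0006] F [-0.31  0.27  0.34] w 0.0185
turn z units 0.035 shift units [0.031 0.004 0.714]
tilt [ 0.01888846 -0.00821258] foot world [ 0.50603265 -0.10476433  0.04571616]
socket c [ 0.50556347 -0.10380109] w [0.02564833 0.03529188]
```

step_arm(steps=[{"xyz": [0.018, -0.01, 0], "turn": [0, 0, 0], "gripper": -1}, {"xyz": [0, 0, 0.05], "turn": [0, 0, 0], "gripper": -1}, {"xyz": [0, 0, 0.05], "turn": [0, 0, 0], "gripper": -1}, {"xyz": [0, 0, 0.05], "turn": [0, 0, 0], "gripper": -1}, {"xyz": [0, 0, 0.04], "turn": [0, 0, 0], "gripper": -1}, {"xyz": [0, 0, 0.04], "turn": [0, 0, 0], "gripper": -1}, {"xyz": [0, 0, 0], "turn": [0, 0, 0], "gripper": -1}, {"xyz": [0, 0, 0], "turn": [0, 0, 0], "gripper": -1}])

```text
time_s: 6.82
position: [0.5033, -0.1039, 0.0834]
tool_rot: [[-0.104, 0.995, -0.0], [0.995, 0.104, 0.0], [0.0, -0.0, -1.0]]
ft_force: [-0.8, -0.3, -0.3]
grip_width: 0.0188
```

```bash
python3 chk.py w6
```

```text
t 6.82 pos [ 0.5033 -0.1039  0.0834] yaw 95.97 tilt [-0.0001  0.0002] F [-0.81 -0.33 -0.32] w 0.0188
turn z units 0.037 shift units [0.009 0.016 0.473]
tilt [0.01326197 0.20861823] foot world [ 0.4991251  -0.10401639  0.05369372]
socket c [ 0.50558748 -0.10388452] w [0.02103051 0.03523205]
```

step_arm(steps=[{"xyz": [0, 0, 0.04], "turn": [0, 0, 0], "gripper": -1}, {"xyz": [0, 0, 0.04], "turn": [0, 0, 0], "gripper": -1}, {"xyz": [0, 0, 0.04], "turn": [0, 0, 0], "gripper": -1}, {"xyz": [0, 0, 0.04], "turn": [0, 0, 0], "gripper": -1}, {"xyz": [0, 0, 0], "turn": [0, 0, 0], "gripper": -1}])

```text
time_s: 7.28
position: [0.5032, -0.1039, 0.0768]
tool_rot: [[-0.104, 0.995, -0.0], [0.995, 0.104, 0.0], [0.0, -0.0, -1.0]]
ft_force: [0.7, 0.1, -0.3]
grip_width: 0.0189
```

No force with the tenon about 9 mm in, so I'll carry on down.

step_arm(steps=[{"xyz": [0, 0, 0.05], "turn": [0, 0, 0], "gripper": -1}, {"xyz": [0, 0, 0.05], "turn": [0, 0, 0], "gripper": -1}, {"xyz": [0, 0, 0.05], "turn": [0, 0, 0], "gripper": -1}, {"xyz": [0, 0, 0.05], "turn": [0, 0, 0], "gripper": -1}, {"xyz": [0, 0, 0.04], "turn": [0, 0, 0], "gripper": -1}, {"xyz": [0, 0, 0], "turn": [0, 0, 0], "gripper": -1}, {"xyz": [0, 0, 0], "turn": [0, 0, 0], "gripper": -1}])

```text
time_s: 7.87
position: [0.5033, -0.1039, 0.0674]
tool_rot: [[-0.104, 0.995, -0.0], [0.995, 0.104, 0.0], [0.0, -0.0, -1.0]]
ft_force: [0.5, 0.2, -0.3]
grip_width: 0.0189
```

step_arm(steps=[{"xyz": [0, 0, 0.015], "turn": [0, 0, 0], "gripper": -1}, {"xyz": [0, 0, 0.015], "turn": [0, 0, 0], "gripper": -1}, {"xyz": [0, 0, 0.015], "turn": [0, 0, 0], "gripper": -1}, {"xyz": [0, 0, 0], "turn": [0, 0, 0], "gripper": -1}])

```text
time_s: 8.2
position: [0.5033, -0.1039, 0.0656]
tool_rot: [[-0.104, 0.995, -0.0], [0.995, 0.104, 0.0], [0.0, -0.0, -1.0]]
ft_force: [-0.2, 0.6, 0.3]
grip_width: 0.0191
```

step_arm(steps=[{"xyz": [0, 0, 0.015], "turn": [0, 0, 0], "gripper": -1}, {"xyz": [0, 0, 0.01], "turn": [0, 0, 0], "gripper": -1}, {"xyz": [0, 0, 0], "turn": [0, 0, 0], "gripper": -1}])

```text
time_s: 8.45
position: [0.5034, -0.104, 0.065]
tool_rot: [[-0.104, 0.995, 0.0], [0.995, 0.104, -0.0], [-0.0, 0.0, -1.0]]
ft_force: [-1.5, -0.1, 3.2]
grip_width: 0.0193
```

A 3 N contact at z = 0.065 fits the shoulder resting on the socket. Releasing and lifting off.

step_arm(steps=[{"xyz": [0, 0, 0], "turn": [0, 0, 0], "gripper": -0.3}, {"xyz": [0, 0, 0], "turn": [0, 0, 0], "gripper": 0}, {"xyz": [0, 0, 0], "turn": [0, 0, 0], "gripper": 0}, {"xyz": [0, 0, 0], "turn": [0, 0, 0], "gripper": 0}, {"xyz": [0, 0, 0], "turn": [0, 0, 0], "gripper": 0}, {"xyz": [0, 0, -0.3], "turn": [0, 0, 0], "gripper": 0}, {"xyz": [0, 0, -0.6], "turn": [0, 0, 0], "gripper": 0}, {"xyz": [0, 0, -0.8], "turn": [0, 0, 0], "gripper": 0}, {"xyz": [0, 0, -0.8], "turn": [0, 0, 0], "gripper": 0}, {"xyz": [0, 0, -0.8], "turn": [0, 0, 0], "gripper": 0}, {"xyz": [0, 0, 0], "turn": [0, 0, 0], "gripper": 0}, {"xyz": [0, 0, 0], "turn": [0, 0, 0], "gripper": 0}])

```text
time_s: 9.45
position: [0.5037, -0.1041, 0.198]
tool_rot: [[-0.104, 0.995, 0.003], [0.995, 0.104, -0.001], [-0.002, 0.003, -1.0]]
ft_force: [0.2, 0.5, -0.4]
grip_width: 0.0427
```

```bash
python3 -c "
from h import *
plan([.505,-.101,.22],96)
snap('wrist','w7');snap('scene','s7');P,im=cloud('w7')
q=P.reshape(-1,3);q=q[(np.hypot(q[:,0]-.5058,q[:,1]+.1036)<.03)]
for lo in np.arange(.03,.11,.01):
  k=q[(q[:,2]>lo)&(q[:,2]<lo+.01)]
  if len(k)>3:print(lo.round(2),len(k),k.mean(0).round(4),k.min(0).round(4),k.max(0).round(4))
a=cv2.imread('pics/w7.png')[100:400,150:500];b=cv2.resize(cv2.imread('pics/s7.png')[110:300,180:370],(400,400))[:300]
cv2.imwrite('pics/c7.png',np.hstack([a,b]))
S,_=cloud('s7');R=np.vstack([S.reshape(-1,3),cloud('top0')[0].reshape(-1,3)])
q=R[(R[:,2]>.235)&(R[:,2]<.27)&(abs(R[:,1]+.25)<.06)&(abs(R[:,0]-.58)<.17)]
print('lid top',q.min(0),q.max(0),cv2.minAreaRect(q[:,:2].astype(np.float32)))
"
```

```text
t 9.45 pos [ 0.5037 -0.1041  0.198 ] yaw 95.97 tilt [ 0.0017 -0.0029] F [ 0.16  0.45 -0.4 ] w 0.0427
turn z units -0.006 shift units [ 0.074  0.041 -0.55 ]
0.03 1248 [ 0.5017 -0.1039  0.0384] [ 0.4858 -0.1232  0.0306] [ 0.5254 -0.0842  0.04  ]
0.04 96 [ 0.4983 -0.1048  0.0434] [ 0.4886 -0.1216  0.04  ] [ 0.5195 -0.0846  0.05  ]
0.05 70 [ 0.497  -0.1043  0.0551] [ 0.495  -0.1132  0.05  ] [ 0.5032 -0.0945  0.0599]
0.06 103 [ 0.4982 -0.1041  0.0663] [ 0.4949 -0.1133  0.06  ] [ 0.5113 -0.0936  0.07  ]
0.07 240 [ 0.5003 -0.104   0.0749] [ 0.4954 -0.113   0.0701] [ 0.5117 -0.0938  0.08  ]
0.08 181 [ 0.5017 -0.1037  0.0849] [ 0.4979 -0.1106  0.08  ] [ 0.5088 -0.0963  0.0899]
0.09 150 [ 0.5039 -0.1036  0.0943] [ 0.5002 -0.1079  0.0901] [ 0.5087 -0.099   0.0982]
lid top [ 0.45166222 -0.28743595  0.23501579] [ 0.71657382 -0.22402475  0.26711417] ((0.5831112861633301, -0.25001201033592224), (0.26614677906036377, 0.052017152309417725), 5.9539899826049805)
```

View pics/c7.png

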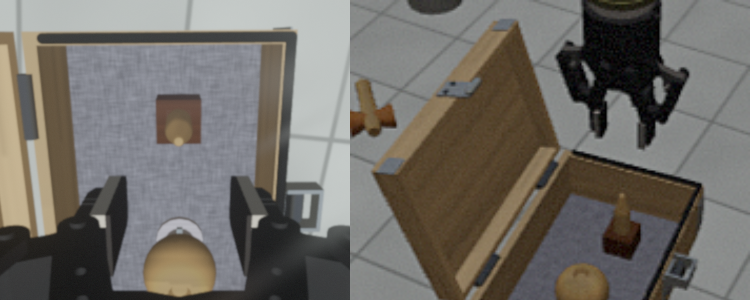

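The spike stands in the socket with its tip at z = 0.098 (expected 0.097), and the lid still leans open. Next I go up with the gripper shut, over the lid, and behind it.

step_arm(steps=[{"xyz": [0, 0, -0.8], "turn": [0, 0, 0], "gripper": -1}, {"xyz": [0, 0, -0.9], "turn": [0, 0, 0], "gripper": -1}, {"xyz": [0, 0, -0.9], "turn": [0, 0, 0], "gripper": -1}, {"xyz": [0, 0, -0.9], "turn": [0, 0, 0], "gripper": -1}, {"xyz": [0, 0, 0], "turn": [0, 0, 0], "gripper": -1}, {"xyz": [-0.5, 0.15, 0], "turn": [0, 0, 0], "gripper": -1}, {"xyz": [-0.7, 0.2, 0], "turn": [0, 0, 0], "gripper": -1}, {"xyz": [-0.7, 0.2, 0], "turn": [0, 0, 0], "gripper": -1}, {"xyz": [-0.7, 0.2, 0], "turn": [0, 0, 0], "gripper": -1}, {"xyz": [-0.7, 0.2, 0], "turn": [0, 0, 0], "gripper": -1}, {"xyz": [-0.7, 0.2, 0], "turn": [0, 0, 0], "gripper": -1}, {"xyz": [-0.7, 0.2, 0], "turn": [0, 0, 0], "gripper": -1}, {"xyz": [-0.7, 0.2, 0], "turn": [0, 0, 0], "gripper": -1}, {"xyz": [-0.52, 0, 0], "turn": [0, 0, 0], "gripper": -1}, {"xyz": [0, 0, 0], "turn": [0, 0, 0], "gripper": -1}, {"xyz": [0, 0, 0], "turn": [0, 0, 0], "gripper": -1}])

```text
time_s: 10.88
position: [0.5896, -0.3338, 0.3339]
tool_rot: [[-0.103, 0.995, -0.003], [0.995, 0.103, 0.003], [0.003, -0.003, -1.0]]
ft_force: [0.5, 0.4, -0.5]
grip_width: -0.0001
```

```bash
cat >> h.py <<'E'
def lidang(f,pr=True):
    "lid angle from the depth points above the hinge, box frame"
    P,_=cloud(f);H=np.array([.5762,-.1988]);x=np.array([.9943,.1063]);y=np.array([-.1063,.9943])
    Q=P.reshape(-1,3);d=Q[:,:2]-H;B=np.stack([d@x,d@y,Q[:,2]-.075],1)
    return B[(abs(B[:,0])<.128)&(abs(B[:,1])<.25)&(B[:,2]>-.02)&(B[:,2]<.21)]
E
python3 -c "
from h import *
plan([.5906,-.3330,.245],96.1)"
```

```text
t 10.88 pos [ 0.5896 -0.3338  0.3339] yaw 95.9 tilt [-0.003   0.0028] F [ 0.5   0.4  -0.49] w -0.0001
turn z units -0.044 shift units [0.018 0.028 2.223]
```

step_arm(steps=[{"xyz": [0, 0, 0.6], "turn": [0, 0, 0], "gripper": -1}, {"xyz": [0, 0, 0.6], "turn": [0, 0, 0], "gripper": -1}, {"xyz": [0, 0, 0.6], "turn": [0, 0, 0], "gripper": -1}, {"xyz": [0, 0, 0.4], "turn": [0, 0, 0], "gripper": -1}, {"xyz": [0, 0, 0], "turn": [0, 0, 0], "gripper": -1}, {"xyz": [0.25, 0, 0], "turn": [0, 0, 0], "gripper": -1}, {"xyz": [0.25, 0, 0], "turn": [0, 0, 0], "gripper": -1}, {"xyz": [0.2, 0, 0], "turn": [0, 0, 0], "gripper": -1}, {"xyz": [0.15, 0, 0], "turn": [0, 0, 0], "gripper": -1}, {"xyz": [0.15, 0, 0], "turn": [0, 0, 0], "gripper": -1}, {"xyz": [0.15, 0, 0], "turn": [0, 0, 0], "gripper": -1}, {"xyz": [0.15, 0, 0], "turn": [0, 0, 0], "gripper": -1}, {"xyz": [0.15, 0, 0], "turn": [0, 0, 0], "gripper": -1}])

```text
time_s: 11.97
position: [0.5836, -0.2753, 0.2493]
tool_rot: [[-0.104, 0.995, 0.001], [0.995, 0.104, -0.001], [-0.001, 0.001, -1.0]]
ft_force: [-0.1, -2.4, 1.6]
grip_width: -0.0002
```

step_arm(steps=[{"xyz": [0.2, 0, 0], "turn": [0, 0, 0], "gripper": -1}, {"xyz": [0.2, 0, 0], "turn": [0, 0, 0], "gripper": -1}, {"xyz": [0.2, 0, 0], "turn": [0, 0, 0], "gripper": -1}, {"xyz": [0.2, 0, 0], "turn": [0, 0, 0], "gripper": -1}, {"xyz": [0.2, 0, 0], "turn": [0, 0, 0], "gripper": -1}, {"xyz": [0.2, 0, 0], "turn": [0, 0, 0], "gripper": -1}, {"xyz": [0.2, 0, 0], "turn": [0, 0, 0], "gripper": -1}, {"xyz": [0.2, 0, 0], "turn": [0, 0, 0], "gripper": -1}])

```text
time_s: 12.63
position: [0.5767, -0.2107, 0.2487]
tool_rot: [[-0.104, 0.995, -0.0], [0.995, 0.104, 0.0], [0.0, -0.0, -1.0]]
ft_force: [0.4, -1.4, 1.5]
grip_width: -0.0
```

```bash
python3 -c "
from h import *
plan([.5906,-.3330,.245],96.1)
snap('scene','s8');B=lidang('s8')
for z in np.arange(0,.2,.02):
  k=B[(B[:,2]>z)&(B[:,2]<z+.02)&(abs(B[:,0])>.05)]
  if len(k)>5:print(z.round(2),len(k),np.percentile(k[:,1],[2,50,98]).round(3))
"
```

```text
t 12.63 pos [ 0.5767 -0.2107  0.2487] yaw 95.98 tilt [-0.0003  0.0002] F [ 0.38 -1.39  1.45] w -0.0
turn z units -0.027 shift units [-3.076  0.02   0.092]
0.0 1291 [-0.025  0.081  0.178]
0.02 118 [-0.024 -0.02   0.069]
0.04 112 [-0.02  -0.015  0.007]
0.06 85 [-0.015 -0.01   0.012]
0.08 106 [-0.01  -0.004  0.017]
0.1 62 [-0.     0.011  0.021]
0.12 44 [0.009 0.02  0.027]
0.14 23 [0.02  0.027 0.032]
0.16 650 [0.009 0.026 0.035]
0.18 167 [0.006 0.011 0.021]
```

step_arm(steps=[{"xyz": [0.2, 0, 0], "turn": [0, 0, 0], "gripper": -1}, {"xyz": [0.2, 0, 0], "turn": [0, 0, 0], "gripper": -1}, {"xyz": [0.2, 0, 0], "turn": [0, 0, 0], "gripper": -1}, {"xyz": [0.2, 0, 0], "turn": [0, 0, 0], "gripper": -1}, {"xyz": [0.2, 0, 0], "turn": [0, 0, 0], "gripper": -1}, {"xyz": [0.2, 0, 0], "turn": [0, 0, 0], "gripper": -1}, {"xyz": [0.15, 0, 0], "turn": [0, 0, 0], "gripper": -1}, {"xyz": [-0.3, 0, 0], "turn": [0, 0, 0], "gripper": -1}, {"xyz": [-0.5, 0, -0.3], "turn": [0, 0, 0], "gripper": -1}, {"xyz": [-0.3, 0, -0.5], "turn": [0, 0, 0], "gripper": -1}])

```text
time_s: 13.52
position: [0.5754, -0.2028, 0.2792]
tool_rot: [[-0.104, 0.995, -0.004], [0.995, 0.104, 0.002], [0.002, -0.004, -1.0]]
ft_force: [0.1, 0.4, -1.0]
grip_width: -0.0001
```

```bash
cat > lid.py <<'E'
from h import *
import sys
plan([.55,.0,.25],96.1)
snap('scene',sys.argv[1]);B=lidang(sys.argv[1])
for z in np.arange(0,.2,.02):
  k=B[(B[:,2]>z)&(B[:,2]<z+.02)&(abs(B[:,0])>.05)]
  if len(k)>5:print(z.round(2),len(k),np.percentile(k[:,1],[2,50,98]).round(3))
E
python3 lid.py s9
```

```text
t 13.52 pos [ 0.5754 -0.2028  0.2792] yaw 95.97 tilt [-0.0022  0.0035] F [ 0.1   0.36 -0.96] w -0.0001
turn z units -0.029 shift units [ 5.109 -0.094  0.73 ]
0.0 738 [0.024 0.112 0.179]
0.02 71 [-0.028 -0.021 -0.014]
0.04 73 [-0.014 -0.008 -0.   ]
0.06 74 [-0.001  0.007  0.013]
0.08 84 [0.013 0.021 0.028]
0.1 79 [0.029 0.035 0.042]
0.12 89 [0.042 0.049 0.056]
0.14 602 [0.058 0.09  0.099]
0.16 330 [0.071 0.079 0.086]
```

Lid is at about 0.97 rad, past balance and clear of the arm. I'll go up and wait.

step_arm(steps=[{"xyz": [0, 0, -0.5], "turn": [0, 0, 0], "gripper": -1}, {"xyz": [0, 0, -0.5], "turn": [0, 0, 0], "gripper": -1}, {"xyz": [0, 0, 0], "turn": [0, 0, 0], "gripper": -1}, {"xyz": [0, 0, 0], "turn": [0, 0, 0], "gripper": -1}, {"xyz": [0, 0, 0], "turn": [0, 0, 0], "gripper": -1}, {"xyz": [0, 0, 0], "turn": [0, 0, 0], "gripper": -1}, {"xyz": [0, 0, 0], "turn": [0, 0, 0], "gripper": -1}, {"xyz": [0, 0, 0], "turn": [0, 0, 0], "gripper": -1}, {"xyz": [0, 0, 0], "turn": [0, 0, 0], "gripper": -1}, {"xyz": [0, 0, 0], "turn": [0, 0, 0], "gripper": -1}, {"xyz": [0, 0, 0], "turn": [0, 0, 0], "gripper": -1}, {"xyz": [0, 0, 0], "turn": [0, 0, 0], "gripper": -1}, {"xyz": [0, 0, 0], "turn": [0, 0, 0], "gripper": -1}, {"xyz": [0, 0, 0], "turn": [0, 0, 0], "gripper": -1}, {"xyz": [0, 0, 0], "turn": [0, 0, 0], "gripper": -1}, {"xyz": [0, 0, 0], "turn": [0, 0, 0], "gripper": -1}, {"xyz": [0, 0, 0], "turn": [0, 0, 0], "gripper": -1}, {"xyz": [0, 0, 0], "turn": [0, 0, 0], "gripper": -1}, {"xyz": [0, 0, 0], "turn": [0, 0, 0], "gripper": -1}, {"xyz": [0, 0, 0], "turn": [0, 0, 0], "gripper": -1}])

```text
time_s: 15.23
position: [0.5759, -0.2017, 0.3207]
tool_rot: [[-0.104, 0.995, 0.0], [0.995, 0.104, 0.0], [0.0, 0.0, -1.0]]
ft_force: [-0.3, -0.5, 1.1]
grip_width: 0.0001
```

```bash
python3 lid.py s10
```

```text
t 15.23 pos [ 0.5759 -0.2017  0.3207] yaw 95.97 tilt [-0. -0.] F [-0.28 -0.45  1.08] w 0.0001
turn z units -0.028 shift units [ 5.083 -0.107  1.768]
0.0 130 [-0.041  0.179  0.181]
0.02 2544 [0.    0.061 0.179]
0.04 1465 [0.084 0.146 0.177]
```

step_arm(steps=[{"xyz": [0.5, 0, 0], "turn": [0, 0, 0], "gripper": -1}, {"xyz": [0.75, 0, 0], "turn": [0, 0, 0], "gripper": -1}, {"xyz": [0.75, 0, 0], "turn": [0, 0, 0], "gripper": -1}, {"xyz": [0.75, 0, 0], "turn": [0, 0, 0], "gripper": -1}, {"xyz": [0.75, 0, 0], "turn": [0, 0, 0], "gripper": -1}, {"xyz": [0.65, 0, 0], "turn": [0, 0, 0], "gripper": -1}, {"xyz": [0, 0, 0.6], "turn": [0, 0, 0], "gripper": -1}, {"xyz": [0, 0, 0.8], "turn": [0, 0, 0], "gripper": -1}, {"xyz": [0, 0, 0.8], "turn": [0, 0, 0], "gripper": -1}, {"xyz": [0, 0, 0.8], "turn": [0, 0, 0], "gripper": -1}, {"xyz": [0, 0, 0.6], "turn": [0, 0, 0], "gripper": -1}, {"xyz": [0, 0, 0.4], "turn": [0, 0, 0], "gripper": -1}, {"xyz": [0, 0, 0], "turn": [0, 0, 0], "gripper": -1}, {"xyz": [0, 0, 0], "turn": [0, 0, 0], "gripper": -1}])

```text
time_s: 16.45
position: [0.5586, -0.0367, 0.1608]
tool_rot: [[-0.104, 0.995, -0.001], [0.995, 0.104, 0.0], [0.0, -0.001, -1.0]]
ft_force: [0.6, 0.9, 1.4]
grip_width: 0.0003
```

```bash
cat > ang.py <<'E'
from h import *
import sys
plan([.5589,-.0367,.14],96.1)
for n in ('scene',):
    snap(n,sys.argv[1]);B=lidang(sys.argv[1]);B=B[(B[:,1]>.02)&(B[:,1]<.172)&(B[:,2]>.02)&(B[:,2]<.06)]
    a=np.c_[B[:,1],B[:,0],np.ones(len(B))];w=np.ones(len(B),bool)
    for _ in range(6):
        p=np.linalg.lstsq(a[w],B[w,2],rcond=None)[0];w=abs(B[:,2]-a@p)<.003
    print(n,w.sum(),'slope',p.round(4),'lid ang by height',((p[0]*.16+p[2]-.036)/.16).round(4),'top z at 165:',(p[0]*.165+p[2]+.075).round(4))
E
python3 ang.py s11
```

```text
t 16.45 pos [ 0.5586 -0.0367  0.1608] yaw 95.97 tilt [-0.0003  0.0007] F [0.63 0.88 1.44] w 0.0003
turn z units -0.029 shift units [-0.002  0.007  0.52 ]
scene 4211 slope [0.0516 0.0004 0.0341] lid ang by height 0.0399 top z at 165: 0.1176
```

Lid rests ajar at roughly 0.04–0.05 rad, with its top face at z ≈ 0.118. Approaching gently.

step_arm(steps=[{"xyz": [0, 0, 0.2], "turn": [0, 0, 0], "gripper": -1}, {"xyz": [0, 0, 0.15], "turn": [0, 0, 0], "gripper": -1}, {"xyz": [0, 0, 0.1], "turn": [0, 0, 0], "gripper": -1}, {"xyz": [0, 0, 0.05], "turn": [0, 0, 0], "gripper": -1}, {"xyz": [0, 0, 0], "turn": [0, 0, 0], "gripper": -1}, {"xyz": [0, 0, 0], "turn": [0, 0, 0], "gripper": -1}])

```text
time_s: 17.0
position: [0.5587, -0.0366, 0.1408]
tool_rot: [[-0.104, 0.995, 0.0], [0.995, 0.104, -0.0], [-0.0, 0.0, -1.0]]
ft_force: [-0.0, -0.5, 0.1]
grip_width: 0.0003
```

step_arm(steps=[{"xyz": [0, 0, 0.03], "turn": [0, 0, 0], "gripper": -1}, {"xyz": [0, 0, 0.03], "turn": [0, 0, 0], "gripper": -1}, {"xyz": [0, 0, 0], "turn": [0, 0, 0], "gripper": -1}])

```text
time_s: 17.25
position: [0.5587, -0.0367, 0.1385]
tool_rot: [[-0.104, 0.995, 0.001], [0.995, 0.104, -0.0], [-0.0, 0.001, -1.0]]
ft_force: [-0.5, -0.2, 1.2]
grip_width: -0.0003
```

step_arm(steps=[{"xyz": [0, 0, 0.025], "turn": [0, 0, 0], "gripper": -1}, {"xyz": [0, 0, 0.025], "turn": [0, 0, 0], "gripper": -1}, {"xyz": [0, 0, 0], "turn": [0, 0, 0], "gripper": -1}])

```text
time_s: 17.5
position: [0.5587, -0.0363, 0.1368]
tool_rot: [[-0.104, 0.995, 0.001], [0.995, 0.104, 0.0], [0.0, 0.001, -1.0]]
ft_force: [-0.8, 2.3, 4.5]
grip_width: 0.0
```

step_arm(steps=[{"xyz": [0, 0, 0.025], "turn": [0, 0, 0], "gripper": -1}, {"xyz": [0, 0, 0.025], "turn": [0, 0, 0], "gripper": -1}, {"xyz": [0, 0, 0], "turn": [0, 0, 0], "gripper": -1}])

```text
time_s: 17.75
position: [0.5586, -0.0366, 0.1342]
tool_rot: [[-0.104, 0.995, -0.0], [0.995, 0.104, -0.0], [-0.0, -0.0, -1.0]]
ft_force: [-0.1, 1.3, 1.2]
grip_width: 0.0001
```

step_arm(steps=[{"xyz": [0, 0, 0.025], "turn": [0, 0, 0], "gripper": -1}, {"xyz": [0, 0, 0], "turn": [0, 0, 0], "gripper": -1}])

```text
time_s: 17.92
position: [0.5584, -0.0368, 0.1329]
tool_rot: [[-0.104, 0.995, -0.001], [0.995, 0.104, -0.0], [-0.0, -0.001, -1.0]]
ft_force: [0.2, -0.3, -0.0]
grip_width: -0.0001
```

step_arm(steps=[{"xyz": [0, 0, 0.025], "turn": [0, 0, 0], "gripper": -1}, {"xyz": [0, 0, 0], "turn": [0, 0, 0], "gripper": -1}])

```text
time_s: 18.08
position: [0.5584, -0.0367, 0.132]
tool_rot: [[-0.104, 0.995, -0.001], [0.995, 0.104, -0.0], [0.0, -0.001, -1.0]]
ft_force: [0.2, -0.7, 0.2]
grip_width: 0.0003
```

```bash
python3 ang.py s12
```

```text
t 18.08 pos [ 0.5584 -0.0367  0.132 ] yaw 95.96 tilt [-0.      0.0006] F [ 0.18 -0.68  0.2 ] w 0.0003
turn z units -0.03 shift units [-0.     0.011 -0.201]
scene 4067 slope [0.0054 0.0006 0.0339] lid ang by height -0.0075 top z at 165: 0.1098
```

Lid snapped past the roller (about 7.8 mm down at the edge). Now I go down onto the pad in fine steps.

step_arm(steps=[{"xyz": [0, 0, 0.02], "turn": [0, 0, 0], "gripper": -1}, {"xyz": [0, 0, 0.02], "turn": [0, 0, 0], "gripper": -1}, {"xyz": [0, 0, 0], "turn": [0, 0, 0], "gripper": -1}])

```text
time_s: 18.38
position: [0.5586, -0.0367, 0.1306]
tool_rot: [[-0.104, 0.995, -0.0], [0.995, 0.104, -0.0], [-0.0, -0.0, -1.0]]
ft_force: [-0.1, -0.3, 0.2]
grip_width: 0.0001
```

step_arm(steps=[{"xyz": [0, 0, 0.0125], "turn": [0, 0, 0], "gripper": -1}, {"xyz": [0, 0, 0], "turn": [0, 0, 0], "gripper": -1}])

```text
time_s: 18.55
position: [0.5586, -0.0366, 0.1305]
tool_rot: [[-0.104, 0.995, 0.0], [0.995, 0.104, -0.0], [-0.0, 0.0, -1.0]]
ft_force: [-1.7, -0.1, 3.7]
grip_width: -0.0
```

step_arm(steps=[{"xyz": [0, 0, 0.0125], "turn": [0, 0, 0], "gripper": -1}, {"xyz": [0, 0, 0], "turn": [0, 0, 0], "gripper": -1}])

```text
time_s: 18.72
position: [0.5586, -0.0366, 0.1305]
tool_rot: [[-0.104, 0.995, 0.001], [0.995, 0.104, -0.0], [-0.0, 0.001, -1.0]]
ft_force: [-2.0, 0.8, 6.9]
grip_width: -0.0001
```

step_arm(steps=[{"xyz": [0, 0, 0.01], "turn": [0, 0, 0], "gripper": -1}, {"xyz": [0, 0, 0.01], "turn": [0, 0, 0], "gripper": -1}, {"xyz": [0, 0, 0], "turn": [0, 0, 0], "gripper": -1}])

```text
time_s: 18.97
position: [0.5587, -0.0366, 0.1304]
tool_rot: [[-0.104, 0.995, 0.001], [0.995, 0.104, -0.001], [-0.001, 0.001, -1.0]]
ft_force: [-4.6, -0.2, 13.8]
grip_width: 0.0002
```

step_arm(steps=[{"xyz": [0, 0, 0.005], "turn": [0, 0, 0], "gripper": -1}, {"xyz": [0, 0, 0], "turn": [0, 0, 0], "gripper": -1}, {"xyz": [0, 0, 0], "turn": [0, 0, 0], "gripper": -1}])

```text
time_s: 19.22
position: [0.5587, -0.0366, 0.1304]
tool_rot: [[-0.104, 0.995, 0.001], [0.995, 0.104, -0.001], [-0.001, 0.001, -1.0]]
ft_force: [-4.8, 1.4, 15.1]
grip_width: -0.0005
```

step_arm(steps=[{"xyz": [0, 0, 0], "turn": [0, 0, 0], "gripper": -1}, {"xyz": [0, 0, 0], "turn": [0, 0, 0], "gripper": -1}, {"xyz": [0, 0, 0], "turn": [0, 0, 0], "gripper": -1}, {"xyz": [0, 0, 0], "turn": [0, 0, 0], "gripper": -1}, {"xyz": [0, 0, 0], "turn": [0, 0, 0], "gripper": -1}, {"xyz": [0, 0, 0], "turn": [0, 0, 0], "gripper": -1}, {"xyz": [0, 0, 0], "turn": [0, 0, 0], "gripper": -1}, {"xyz": [0, 0, 0], "turn": [0, 0, 0], "gripper": -1}])

```text
time_s: 19.88
position: [0.5587, -0.0366, 0.1303]
tool_rot: [[-0.104, 0.995, 0.001], [0.995, 0.104, -0.001], [-0.001, 0.001, -1.0]]
ft_force: [-5.4, 1.5, 15.0]
grip_width: -0.0003
```

step_arm(steps=[{"xyz": [0, 0, 0], "turn": [0, 0, 0], "gripper": -1}, {"xyz": [0, 0, 0], "turn": [0, 0, 0], "gripper": -1}, {"xyz": [0, 0, 0], "turn": [0, 0, 0], "gripper": -1}, {"xyz": [0, 0, 0], "turn": [0, 0, 0], "gripper": -1}, {"xyz": [0, 0, 0], "turn": [0, 0, 0], "gripper": -1}, {"xyz": [0, 0, 0], "turn": [0, 0, 0], "gripper": -1}, {"xyz": [0, 0, 0], "turn": [0, 0, 0], "gripper": -1}, {"xyz": [0, 0, 0], "turn": [0, 0, 0], "gripper": -1}])

```text
time_s: 20.55
position: [0.5587, -0.0366, 0.1304]
tool_rot: [[-0.104, 0.995, 0.001], [0.995, 0.104, -0.001], [-0.001, 0.001, -1.0]]
ft_force: [-5.3, 1.2, 13.8]
grip_width: 0.0001
```

```bash
python3 ang.py s13
```

```text
t 20.55 pos [ 0.5587 -0.0366  0.1304] yaw 95.98 tilt [ 0.0007 -0.0014] F [-5.28  1.16 13.79] w 0.0001
turn z units -0.026 shift units [-0.002  0.006 -0.241]
scene 4044 slope [0.0032 0.0005 0.0341] lid ang by height -0.0087 top z at 165: 0.1096
```

Held at about 15 N for 1.5 s. A few more rows for margin, then a slow release and withdrawal.

step_arm(steps=[{"xyz": [0, 0, 0], "turn": [0, 0, 0], "gripper": -1}, {"xyz": [0, 0, 0], "turn": [0, 0, 0], "gripper": -1}, {"xyz": [0, 0, 0], "turn": [0, 0, 0], "gripper": -1}, {"xyz": [0, 0, 0], "turn": [0, 0, 0], "gripper": -1}, {"xyz": [0, 0, -0.03], "turn": [0, 0, 0], "gripper": -1}, {"xyz": [0, 0, -0.05], "turn": [0, 0, 0], "gripper": -1}, {"xyz": [0, 0, -0.3], "turn": [0, 0, 0], "gripper": -1}, {"xyz": [0, 0, -0.6], "turn": [0, 0, 0], "gripper": -1}, {"xyz": [0, 0, -0.8], "turn": [0, 0, 0], "gripper": -1}, {"xyz": [0, 0, -0.8], "turn": [0, 0, 0], "gripper": -1}, {"xyz": [0, 0, -0.8], "turn": [0, 0, 0], "gripper": -1}, {"xyz": [0, 0, 0], "turn": [0, 0, 0], "gripper": -1}, {"xyz": [0, 0, 0], "turn": [0, 0, 0], "gripper": -1}, {"xyz": [0, 0, 0], "turn": [0, 0, 0], "gripper": -1}, {"xyz": [0, 0, 0], "turn": [0, 0, 0], "gripper": -1}, {"xyz": [0, 0, 0], "turn": [0, 0, 0], "gripper": -1}])

```text
time_s: 21.93
position: [0.5583, -0.0366, 0.2626]
tool_rot: [[-0.104, 0.995, -0.002], [0.995, 0.104, 0.001], [0.001, -0.002, -1.0]]
ft_force: [0.8, -0.3, 0.1]
grip_width: -0.0
```

```bash
python3 ang.py s14
```

```text
t 21.93 pos [ 0.5583 -0.0366  0.2626] yaw 95.97 tilt [-0.0009  0.0024] F [ 0.85 -0.32  0.14] w -0.0
turn z units -0.029 shift units [-0.005  0.015  3.066]
scene 5262 slope [0.0042 0.0005 0.0341] lid ang by height -0.0078 top z at 165: 0.1098
```

View pics/s14.png

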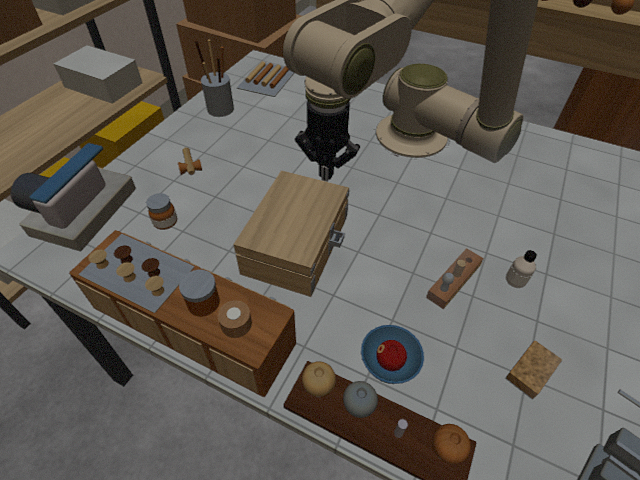

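The lid is shut at (295,225), unchanged after release. The gripper is clear, and everything else is where it was. Handing in.

```bash
python3 -c "
from h import *
print(order.close_job())"
```

```text
the job is handed in; nothing more can be done
None
```

The job is handed in; it reported no verdict. The spike is in the socket and the lid is shut behind the catch, with the robot clear and about 22 s of the 67 s used.

- **Spike:** it stands point up in the dark socket and was released at about 3 N of contact. Its tip measured z ≈ 0.098 m, against 0.097 expected for fully seated. That check was made before the lid closed; it can't be seen now.
- **Lid swing:** I pushed it past upright from behind and backed off. The next picture, with the arm withdrawn, showed it at about 0.97 rad. It then fell freely onto the catch.
- **Press:** the lid snapped past the roller, and I held it on the pad at 14–15 N vertical for about 1.9 s. The sensor's total force was at most about 16 N.
- **After release:** the lid stayed shut, with the depth fit reading about -0.008 rad both under load and after letting go (ajar would be about 0.04). The roller can't be read directly, so "held behind it" is inferred from that angle.
- **Everything else:** the other items look unmoved in the last picture; I did not measure their positions again.

One disagreement: measured position wandered by about 1 mm between moves. I corrected the alignment over the hole by camera twice before lowering the spike.

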